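Push the case card under the sprung clip of the case board

ROBOT

A 6-joint arm with a two-finger parallel gripper is mounted at the origin on a cart in front of the work surface, level with it; the furniture and walls round the work are solid. World frame = base frame: x ahead of the robot, y to its left, z up, the work surface at z = 0. Lengths are in m, angles in rad, forces in N, time in s.
With the tool pointing down it reaches from about 0.3 to 0.95 m from the base axis. Payload 3.1 kg.
Tool frame: the origin (TCP) lies on the centre line of the jaws, within the pads' length; the fingertips stand 17 mm ahead of it and the grasp point (between the pads) lies 2 mm behind it; z points along the fingers, y is the line along which they close (so a half turn about z gives the same grasp; the last joint's range is limited). The gripper opens to 85 mm and grips with 20 to 120 N. Pads are 22 mm wide; open, the fingers measure 114 mm over their backs; the gripper's body (76 mm by 85 mm) begins 54 mm behind the grasp point. The pads swing forward as they close: fully open they stand 13 mm farther back than shut.
Start: joints at [-1.253, 0.308, 1.634, -0, 1.2, -0.07], TCP at [0.236, -0.579, 0.248] pointing down, gripper open.
Joint ranges: [-3.06, 3.06], [-0.79, 1.96], [0.05, 2.63], [-1.19, 4.34], [0.05, 2.64], [-2.94, 2.94]. Speed limits (rad/s): [2.79, 2.79, 3.14, 3.14, 3.14, 3.14].

INTERFACE

Orientations are given as [roll, pitch, yaw] about the fixed x, y, z axes, in that order (R = Rz(yaw) Ry(pitch) Rx(roll)).
In Python, from plant import bot gives the robot as it stands. The module is installed in compiled form; this text tells all that it offers.
- The arm moves only by the shell command python3 -m jog 'ROWS' [OPENING]. ROWS is a JSON object of lists of equal length, an entry for each row: "dp": the shift along the tool's x, y, z in units of 50 mm (1.0 is 50 mm), a list of three; "turn": the turn, a rotation vector about the tool's x, y, z in units of 8 degrees (1.0 is 8 degrees), a list of three. In form: {"dp": [[dx, dy, dz], ...], "turn": [[wx, wy, wz], ...]}. A call has 1 to 20 rows; each row shifts and turns the commanded pose from where the row before left it, along the tool's axes as they then stand; what a row does not reach is not made up. A row lasts 1/8 s, in which the tool goes at most 62.5 mm and 10.7 degrees, less where a joint would pass 70% of its speed; a pose out of reach is approached as far as the arm can. A call is refused whole if a number of a shift passes 1 or a number of a turn 1, either way. A call with a gripper value outside its range is refused whole. OPENING is the opening, from 0 (shut) to 1 (fully open), set as the call begins (- or left out, the last holds). The fingers move at their own pace and stop on an object; the grip force is fixed at half the most. Time passes only in rows, so rows that do not move let the fingers close. It gives the time, the measured TCP pose, the force, the opening and the grip force at its end, in the units of the state.
- bot.read_state(): the state, without advancing time (a new reading comes with each control period).
- bot.camera(name): name is "side" or "top"; returns the picture (384x512x3 uint8, blue, green, red); there is no depth.
- bot.camera_info(name): a dict with "K" (3x3 intrinsics, pixels), "rvec" (rotation vector, rad) and "tvec" (3), from world to camera coordinates, as OpenCV has them. Camera axes: x right, y down, z forward; pixel columns grow to the right and rows downward; lengths in m; the calibration is good to about 2 mm. A picture is of the moment at which its call begins. camera_info takes no time and is no camera call.
- bot.job_done(): hands the job in; it is judged then, once.
The state is a dict: "time_s": time; "q": joint angles; "joint_velocities": joint speeds; "joint_efforts": joint torques, N m; "eef_pos": TCP position; "orientation": TCP orientation; "force": force on the tool from outside, world axes, zero at the start; "wrist_torque": the same for the moment, N m; "gripper_width": finger opening in m; "grip_force": force on a finger pad.
Only numpy, scipy, OpenCV 4.12 (cv2) and the standard library are available. Lean on these libraries where they do the work, as an engineer would, in place of code of your own. Each camera call takes 0.05 s, during which the arm holds its last target. There are 200 camera calls.

TASK

The stiff white case card lies loose on the grey case board. Push it sideways until its long edge lies flush along the aluminium fence, then slide it along the fence so that its front edge wedges the sprung steel clip up, and on under the clip until it is fully home: the sprung end stop hidden below the clip is pressed right in, which you have to feel for. Lift the clip with the card alone, never touching it with the gripper, press gently (never more than 30 N, so do not drive on against the stop), and leave the dental casts and the wax jar where they stand.

Things in the scene. Friction and masses are not known exactly. Their poses are not given: they have to be found in the camera images.
- board: Fixed grey case board flat on the worktop, plate 340 x 195 x 8 mm. Origin on its underside (worktop level); +x is the way the card is slid in, z up. The plate spans x -180 to +160 mm, y -75 to +120 mm, top at z = 8 mm. Its place and yaw differ from start to start.
- fence (a point): Foot of the aluminium fence's inner face, at x = 0, y = -48, z = 8 mm of the board. The fence is 14 mm high (top at z = 22 mm), 8 mm thick and runs straight from x = -170 to +115 mm; a card flush with it has its centre at y = 0 of the board.
- card: Loose stiff white card with grey form lines, 110 (x) x 96 (y) x 6 mm, about 0.12 kg. Origin at the centre of its underside; +x is its front edge, which goes under the clip. Starts on the board ahead of the clip, 14 to 26 mm off the fence, up to 0.2 rad askew. Too wide to grasp across: push its edges with fingertips 1 to 3 mm above the board.
- card_front (a point): Middle of the card's front edge, half way up its thickness: 55 mm ahead of the card's centre.
- clip: Sprung steel flap, 84 mm wide. Origin on its hinge axis (along the board's y), at x = +140, y = 0, z = 24 mm of the board. It slopes toward -x down to its lip; from there a nose flares up at 24 degrees to x = +17 mm, 14 mm above the board. The card meets the nose about 9 mm before the lip and lifts it 4 mm. The spring gives 2 to 3 N at the lip; wedging and sliding take roughly 3 to 12 N of push.
- clip_lip (a point): Underside of the closed clip's lip, in the middle: x = +45 mm, y = 0, z = 10 mm of the board (fixed to the board, 2 mm above its top).
- plunger (a joint): Travel of the weakly sprung plunger (0.5 to 1.2 N) of the end stop hidden below the clip: 0 = out, 0.006 m = pressed in, solid. The clip's grip holds the card where it is pushed. Where the stop sits differs and is not told: the card's front edge touches the plunger somewhere between x = +66 and +102 mm of the board and is solidly home 6 mm farther on.
- cast_white: Bystander: dental cast on a white base, 57 x 67 x 40 mm, origin at the centre of its underside. Left of the board.
- wax_jar: Bystander: brown jar with white screw lid, 52 mm across, 48 mm high, origin at the centre of its underside. Stands on the board itself, beside the clip, at about x = +112, y = +90 mm of the board.
- cast_blue: Bystander: dental cast on a bluish base, 56 x 66 x 42 mm, origin at the centre of its underside. Beyond the board.
Things that resemble listed ones, but are neither listed nor needed, are in the scene too. Several things have the shape of the card; the one meant has the colours described above.

How it is judged:
By the outcome, as a careful person would: the job done as asked, in the order asked, and still so for the second after the job is handed in, with the robot touching nothing.
It also fails if it takes over 54 s, if anything falls off the work surface, if the arm or the gripper's body presses on something with over 40 N, if the wrist force passes 120 N, or if a joint passes its speed limit or range.

## Working session

There is one attempt and no reset: what is moved stays moved. The work goes in short steps, Python scripts to look and compute and a shell command to move; the robot and the scene stay as the last step left them, time stands still between calls to the robot, and variables do not carry over. Pictures are saved under pics/ and viewed, at most 10 in all, crops included, and the job is handed in when it is done.

```bash
mkdir -p pics; python3 - <<'E'
from plant import bot
import cv2
for n in("top","side"):
    cv2.imwrite(f"pics/{n}0.png",bot.camera(n)); i=bot.camera_info(n); print(n,i)
print(bot.read_state())
E
```

```text
top {'K': array([[378.88911718,   0.        , 251.91957706],
       [  0.        , 378.88911718, 188.27445313],
       [  0.        ,   0.        ,   1.        ]]), 'rvec': array([ 2.10017931, -2.15807093,  0.19509655]), 'tvec': array([0.07445789, 0.54925057, 0.9240321 ])}
side {'K': array([[368.21195852,   0.        , 257.41408039],
       [  0.        , 368.21195852, 193.06187403],
       [  0.        ,   0.        ,   1.        ]]), 'rvec': array([ 0.21548316, -2.56924256,  1.6613413 ]), 'tvec': array([0.54037915, 0.08815802, 0.89074811])}
{'time_s': 0.1, 'q': array([-1.25268374e+00,  3.08902692e-01,  1.63508115e+00, -1.38070245e-05,
        1.19972569e+00, -6.97345093e-02]), 'joint_velocities': array([-2.84002916e-04, -1.39396372e-03, -3.03027439e-03,  1.23238111e-03,
       -6.28098157e-06,  7.43594362e-04]), 'joint_efforts': array([ 8.80471289e-04, -4.16406941e+01, -2.77644753e+01,  1.57507884e-06,
        4.02169215e-03,  1.36543892e-05]), 'eef_pos': array([ 0.23609569, -0.57790544,  0.24716096]), 'orientation': array([-3.13948002e+00, -1.34674445e-04,  3.87851971e-01]), 'force': array([-0.05875678,  0.53089343, -0.75127032]), 'wrist_torque': array([ 0.01734424, -0.03162526,  0.0114423 ]), 'grip_force': 0.0, 'gripper_width': 0.08536186933702662}
```

View pics/top0.png

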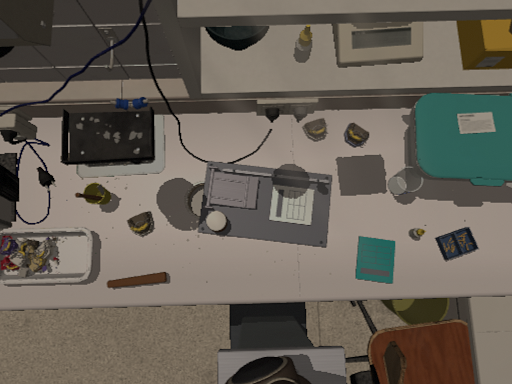

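View pics/side0.png

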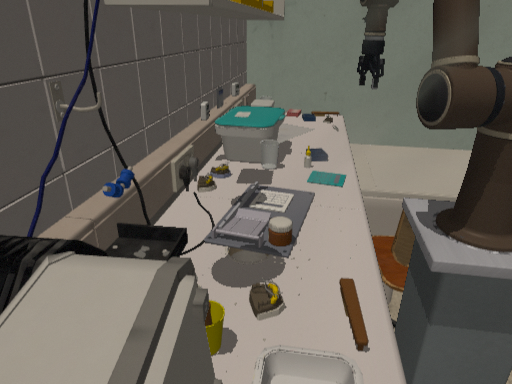

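```bash
python3 - <<'E'
import cv2,numpy as np
t=cv2.imread("pics/top0.png")[150:255,185:345]; s=cv2.imread("pics/side0.png")[165:265,200:330]
a=cv2.resize(t,None,fx=5,fy=5,interpolation=cv2.INTER_CUBIC); cv2.imwrite("pics/tc.png",a)
b=cv2.resize(s,None,fx=5,fy=5,interpolation=cv2.INTER_CUBIC); cv2.imwrite("pics/sc.png",cv2.convertScaleAbs(b,alpha=1.3))
E
```

```text
(no output)
```

View pics/tc.png

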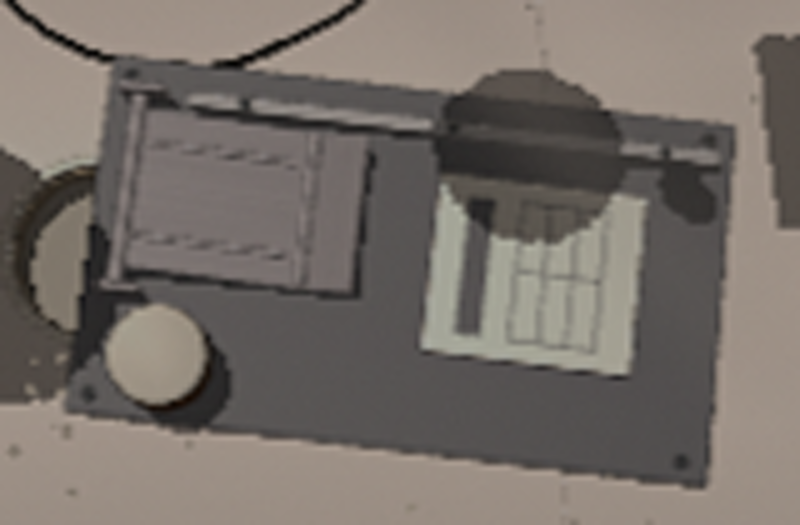

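View pics/sc.png

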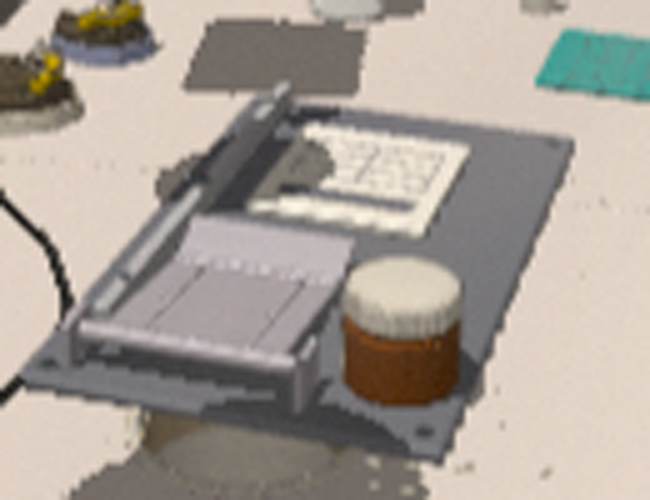

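The top view shows the board with corners near (207,161), (332,175), (326,247) and (198,232), with the clip on the left and the fence on the far side. The card candidates are:
- white card with grey lines, (293,205)
- grey square, (361,174)
- teal card, (375,260)
- navy card, (456,243)
- black tray, (108,137)

I choose the white one lying on the board; the crop confirms its form lines.

```bash
cat > h.py <<'E'
import cv2,numpy as np
from plant import bot
def ray(n,uv,z):
    i=bot.camera_info(n);R=cv2.Rodrigues(i["rvec"])[0];c=-R.T@i["tvec"]
    p=cv2.undistortPoints(np.array(uv,float).reshape(-1,1,2),i["K"],None)[:,0]
    d=np.c_[p,np.ones(len(p))]@R
    return (c+d*((z-c[2])/d[:,2])[:,None])[:,:2]
def proj(n,P):
    i=bot.camera_info(n);return cv2.projectPoints(np.array(P,float),i["rvec"],i["tvec"],i["K"],None)[0][:,0]
def frame(corners,model):  # rigid 2D fit: world = R m + t
    m=np.array(model);w=np.array(corners);a=m-m.mean(0);b=w-w.mean(0)
    th=np.arctan2((a[:,0]*b[:,1]-a[:,1]*b[:,0]).sum(),(a*b).sum())
    R=np.array([[np.cos(th),-np.sin(th)],[np.sin(th),np.cos(th)]])
    t=w.mean(0)-R@m.mean(0);res=w-(m@R.T+t);return R,t,th,res
def card(n,img,quad=False):
    hsv=cv2.cvtColor(img,cv2.COLOR_BGR2HSV);return hsv
E
python3 - <<'E'
from h import *
tc=lambda L:[((x+.5)/5-.5+185,(y+.5)/5-.5+150) for x,y in L]
sc=lambda L:[((x+.5)/5-.5+200,(y+.5)/5-.5+165) for x,y in L]
bm=[(.16,-.075),(-.18,-.075),(-.18,.12),(.16,.12)]
W=ray("top",tc([(115,57),(735,127),(708,487),(68,410)]),.008)
R,t,th,res=frame(W,bm);print("board top",t,th,res*1e3)
W2=ray("side",sc([(18,382),(280,100),(573,140),(440,462)]),.008)
r2=frame(W2,bm);print("board side",r2[1],r2[2],r2[3]*1e3)
for n,C in(("top",tc([(422,348),(632,376),(650,197)])),("side",sc([(425,237),(470,148),(310,125)]))):
    w=ray(n,C,.014)
    f=frame(w,[(.055,.048),(-.055,.048),(-.055,-.048)])
    RR,tt=(R,t)
    print(n,"card in board",(f[1]-tt)@RR*1e3,f[2]-th,"sizes",np.linalg.norm(np.diff(w,axis=0),axis=1)*1e3,f[3]*1e3)
    print(((w-tt)@RR*1e3).round(1))
print("fence foot, lip",proj("top",[list(t+R@[0,-.048])+[.008],list(t+R@[.045,0])+[.01]]))
E
```

```text
board top [0.54136939 0.03023499] 1.4284328100731005 [[-1.29857051 -0.52005558]
 [-0.97359528  1.98583544]
 [ 0.72300078  0.82780663]
 [ 1.549165   -2.29358649]]
board side [0.54113012 0.03538988] 1.4121255889101776 [[-1.45586346  1.69607509]
 [-9.45332749  1.65924372]
 [ 8.31082386 -3.02978028]
 [ 2.59836709 -0.32553854]]
top card in board [-79.20272794  17.97860112] -0.017388871945865914 sizes [110.83145547  96.0112703 ] [[ 0.08325125  0.39658654]
 [-0.08234894 -0.41890504]
 [-0.00090231  0.0223185 ]]
[[ -23.    65. ]
 [-133.8   66.9]
 [-135.   -29.1]]
side card in board [-75.74203739  16.80806019] -0.014232296824969737 sizes [114.31935817  93.90662245] [[-0.82801594  3.04746616]
 [ 1.45433588 -1.64625754]
 [-0.62631995 -1.40120862]]
[[ -17.2   65.3]
 [-131.5   63.9]
 [-132.9  -30. ]]
fence foot, lip [[264.90138126 176.84351417]
 [246.21247671 192.2716975 ]]
```

```bash
python3 -m jog '{"dp":[[0,0,0],[0,0,0],[0,0,0],[0,0,0],[0.2,-0.94,0],[0.2,-0.94,0],[0.2,-0.94,0],[0.2,-0.94,0],[0.2,-0.94,0],[0.2,-0.94,0],[0.2,-0.94,0],[0.2,-0.94,0],[0.2,-0.94,0],[0.2,-0.94,0],[0.2,-0.94,0.5],[0.2,-0.94,0.5],[0,0,0.7],[0,0,0.7],[0,0,0]],"turn":[[0,0,0.95],[0,0,0.95],[0,0,0.95],[0,0,0.95],[0,0,0],[0,0,0],[0,0,0],[0,0,0],[0,0,0],[0,0,0],[0,0,0],[0,0,0],[0,0,0],[0,0,0],[0,0,0],[0,0,0],[0,0,0],[0,0,0],[0,0,0]]}' 0
python3 - <<'E'
from h import *
s=bot.read_state();R,t,th=frame(ray("top",[((x+.5)/5-.5+185,(y+.5)/5-.5+150) for x,y in [(115,57),(735,127),(708,487),(68,410)]],.008),[(.16,-.075),(-.18,-.075),(-.18,.12),(.16,.12)])[:3]
np.savez("b.npz",R=R,t=t,th=th)
print(s["eef_pos"],s["orientation"],(s["eef_pos"][:2]-t)@R*1e3,th-np.pi/2,s["force"])
E
```

```text
time_s: 2.48
eef_pos: [0.4321, -0.0366, 0.1255]
orientation: [-3.141, 0.008, -0.142]
force: [0.2, -1.3, -0.3]
gripper_width: 0.0
grip_force: 0.0
[ 0.43213359 -0.03656998  0.12552856] [-3.14122472  0.00798764 -0.14223791] [-81.62785172  98.65221437] -0.14236351672179604 [ 0.20004647 -1.34127786 -0.32921408]
```

```bash
python3 -m jog '{"dp":[[0,0,0.6],[0,0,0.6],[0,0,0.4],[0,0,0.2],[0,0,0]],"turn":[[0,0,0],[0,0,0],[0,0,0],[0,0,0],[0,0,0]]}' 
python3 - <<'E'
from h import *
a=bot.camera("side");b=bot.camera("top")
s=bot.read_state();e=s["eef_pos"]
print(proj("side",[[e[0],e[1],e[2]-.017]]))
cv2.imwrite("pics/d.png",np.hstack([cv2.resize(a[130:280,200:350],(400,400),interpolation=2),cv2.resize(b[150:270,225:345],(400,400),interpolation=2)]))
E
```

```text
time_s: 3.1
eef_pos: [0.4358, -0.0377, 0.0387]
orientation: [-3.142, -0.0, -0.143]
force: [0.1, 0.5, 0.3]
gripper_width: 0.0004
grip_force: 0.0
[[301.06932214 200.18043875]]
```

View pics/d.png

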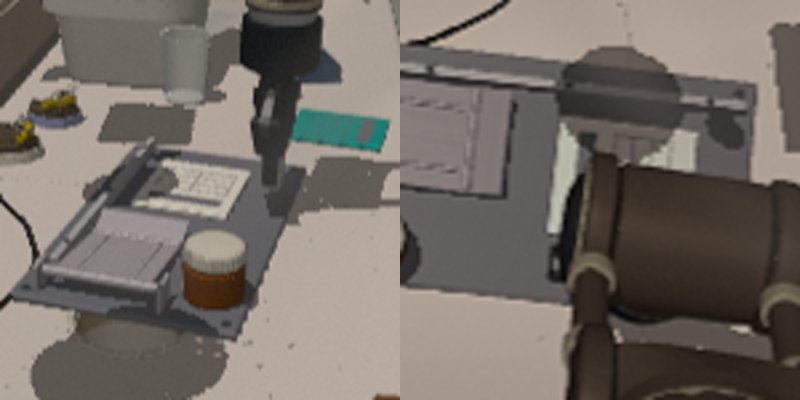

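The tool tip is at about side pixel (301,200), matching the projection; it stands on the board side of the card with clearance.

```bash
python3 -m jog '{"dp":[[0,0,0.1],[0,0,0.08],[0,0,0.03],[0,0,0]],"turn":[[0,0,0],[0,0,0],[0,0,0],[0,0,0]]}'; python3 -m jog '{"dp":[[0.1,0,0],[0.1,0,0],[0.1,0,0],[0.1,0,0],[0.1,0,0],[0,0,0]],"turn":[[0,0,0],[0,0,0],[0,0,0],[0,0,0],[0,0,0],[0,0,0]]}'
```

```text
time_s: 3.7
eef_pos: [0.4352, -0.0374, 0.0276]
orientation: [-3.142, 0.001, -0.143]
force: [0.3, -0.3, -0.6]
gripper_width: -0.0001
grip_force: 0.0
time_s: 4.45
eef_pos: [0.4606, -0.0411, 0.0278]
orientation: [-3.142, -0.001, -0.143]
force: [-0.2, 0.7, 0.0]
gripper_width: -0.0001
grip_force: 0.0
```

```bash
python3 -m jog '{"dp":[[0.06,0,0],[0.06,0,0],[0.04,0,0],[0,0,0]],"turn":[[0,0,0],[0,0,0],[0,0,0],[0,0,0]]}'; python3 -m jog '{"dp":[[0.04,0,0],[0,0,0]],"turn":[[0,0,0],[0,0,0]]}'; python3 - <<'E'
from h import *
b=np.load("b.npz");s=bot.read_state();print((s["eef_pos"][:2]-b["t"])@b["R"]*1e3)
cv2.imwrite("pics/e.png",np.hstack([cv2.resize(bot.camera(n)[150:270,x:x+120],(400,400),interpolation=2) for n,x in(("side",220),("top",225))]))
E
```

```text
time_s: 4.95
eef_pos: [0.4686, -0.0422, 0.0279]
orientation: [3.142, -0.001, -0.143]
force: [-0.5, 0.3, 0.6]
gripper_width: 0.0001
grip_force: 0.0
time_s: 5.2
eef_pos: [0.47, -0.0424, 0.0278]
orientation: [-3.142, 0.0, -0.143]
force: [-0.3, -0.0, 0.7]
gripper_width: 0.0001
grip_force: 0.4
[-82.04368907  60.31084609]
```

View pics/e.png

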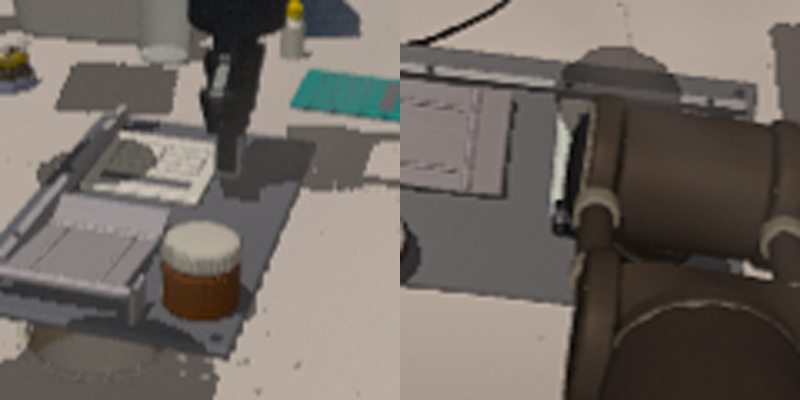

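The card has moved and its far edge is nearly at the fence (side crop about (110,170)). I go on in small steps until I feel the fence.

```bash
for i in 1; do python3 -m jog '{"dp":[[0.04,0,0],[0,0,0]],"turn":[[0,0,0],[0,0,0]]}' ; done | grep -E "pos|force:"; python3 -m jog '{"dp":[[0.04,0,0],[0,0,0]],"turn":[[0,0,0],[0,0,0]]}'| grep -E "pos|force:"
```

```text
eef_pos: [0.4722, -0.0427, 0.0278]
force: [-0.7, 0.2, -0.0]
grip_force: 0.4
eef_pos: [0.4736, -0.0428, 0.0277]
force: [-2.8, 0.9, 2.6]
grip_force: 1.1
```

```bash
python3 -m jog '{"dp":[[0.03,0,0],[0,0,0]],"turn":[[0,0,0],[0,0,0]]}'| grep -E "pos|force:"; python3 -m jog '{"dp":[[0.03,0,0],[0,0,0]],"turn":[[0,0,0],[0,0,0]]}'| grep -E "pos|force:"
```

```text
eef_pos: [0.4738, -0.0429, 0.0275]
force: [-5.6, 0.7, 4.5]
grip_force: 2.6
eef_pos: [0.4738, -0.0429, 0.0272]
force: [-6.7, 0.6, 5.4]
grip_force: 3.6
```

The card is flush with the fence (about 6 N there, no further travel). Next I back off and go round to the rear edge.

```bash
python3 -m jog '{"dp":[[-0.15,0,0],[-0.2,0,0],[0,0,-0.4],[0,0,-0.4],[0,0.4,0],[0.35,0.4,0],[0.35,0.4,0],[0.35,0.4,0],[0.3,0,0],[0,0,0],[0,0,0]],"turn":[[0,0,0],[0,0,0],[0,0,0],[0,0,0],[0,0,0],[0,0,0],[0,0,0],[0,0,0],[0,0,0],[0,0,0],[0,0,0]]}'; python3 - <<'E'
from h import *
b=np.load("b.npz");s=bot.read_state();print((s["eef_pos"][:2]-b["t"])@b["R"]*1e3)
im=bot.camera("side");cv2.imwrite("pics/f.png",cv2.resize(im[150:270,200:340],(700,600),interpolation=2))
e=s["eef_pos"];print(proj("side",[[e[0],e[1],.010],[e[0],e[1],e[2]-.017]]))
E
```

```text
time_s: 7.68
eef_pos: [0.5142, -0.1287, 0.0674]
orientation: [-3.141, 0.001, -0.142]
force: [-0.5, 0.8, 0.0]
gripper_width: -0.0004
grip_force: 0.0
[-161.14309846    4.3241914 ]
[[275.62067366 188.71060955]
 [276.10001189 175.8115505 ]]
```

View pics/f.png

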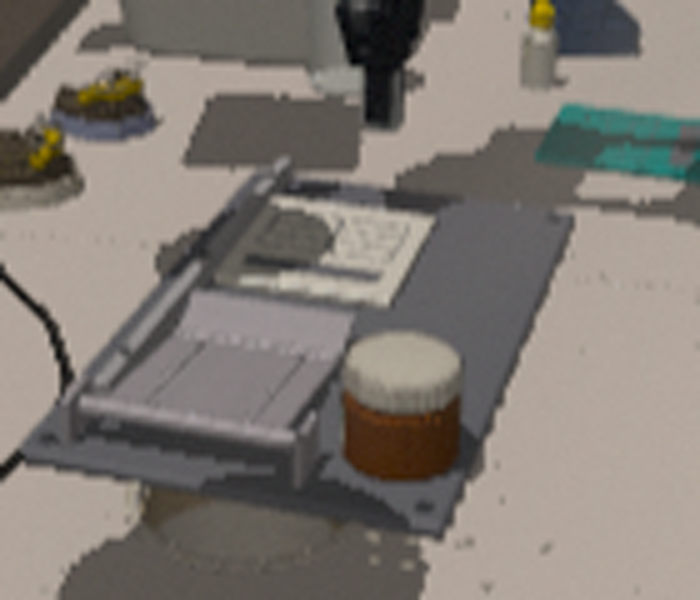

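The card lies along the fence, rear edge near side pixels (255,189) to (287,192). The tool stands behind it and is free of the fence.

```bash
python3 -m jog '{"dp":[[0,0.1,0.3],[0,0,0.3],[0,0,0.15],[0,0,0.04],[0,0,0]],"turn":[[0,0,0],[0,0,0],[0,0,0],[0,0,0],[0,0,0]]}'; python3 -m jog '{"dp":[[0,-0.12,0],[0,-0.12,0],[0,-0.12,0],[0,-0.12,0],[0,-0.12,0],[0,-0.12,0],[0,0,0]],"turn":[[0,0,0],[0,0,0],[0,0,0],[0,0,0],[0,0,0],[0,0,0],[0,0,0]]}'
```

```text
time_s: 8.35
eef_pos: [0.5143, -0.1346, 0.0281]
orientation: [-3.142, 0.0, -0.143]
force: [0.3, -0.1, 0.1]
gripper_width: -0.0
grip_force: 0.0
time_s: 9.22
eef_pos: [0.5195, -0.0985, 0.0283]
orientation: [-3.141, -0.0, -0.142]
force: [-0.2, 0.7, -0.4]
gripper_width: -0.0002
grip_force: 0.0
```

```bash
python3 -m jog '{"dp":[[0,-0.1,0],[0,-0.1,0],[0,-0.1,0],[0,-0.1,0],[0,-0.1,0],[0,-0.1,0],[0,-0.1,0],[0,0,0]],"turn":[[0,0,0],[0,0,0],[0,0,0],[0,0,0],[0,0,0],[0,0,0],[0,0,0],[0,0,0]]}'; python3 - <<'E'
from h import *
b=np.load("b.npz");s=bot.read_state();print((s["eef_pos"][:2]-b["t"])@b["R"]*1e3)
im=bot.camera("side");cv2.imwrite("pics/g.png",cv2.resize(im[150:270,200:340],(700,600),interpolation=2))
E
```

```text
time_s: 10.22
eef_pos: [0.5245, -0.0638, 0.0283]
orientation: [-3.141, 0.0, -0.142]
force: [-0.3, 0.6, 0.1]
gripper_width: 0.0001
grip_force: 0.0
[-95.5041939    3.39969596]
```

View pics/g.png

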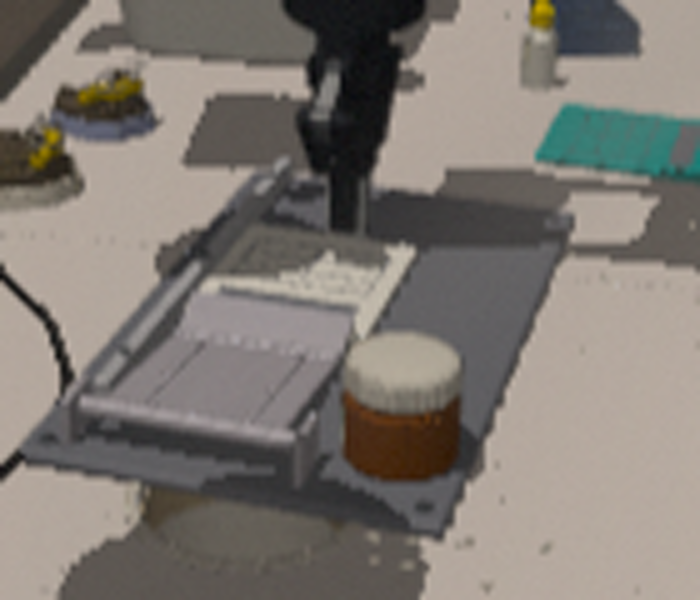

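The card slid along the fence and its front now reaches under the nose, with the tool on the middle of the rear edge. Now I go slowly and watch the force.

```bash
python3 -m jog '{"dp":[[0,-0.06,0],[0,-0.06,0],[0,-0.06,0],[0,0,0]],"turn":[[0,0,0],[0,0,0],[0,0,0],[0,0,0]]}'|grep -E "time|pos|force:"
python3 -m jog '{"dp":[[0,-0.06,0],[0,-0.06,0],[0,0,0]],"turn":[[0,0,0],[0,0,0],[0,0,0]]}'|grep -E "pos|force:"
python3 -m jog '{"dp":[[0,-0.06,0],[0,0,0]],"turn":[[0,0,0],[0,0,0]]}'|grep -E "pos|force:"
python3 -m jog '{"dp":[[0,-0.06,0],[0,0,0]],"turn":[[0,0,0],[0,0,0]]}'|grep -E "pos|force:"
```

```text
time_s: 10.78
eef_pos: [0.5257, -0.0551, 0.0283]
force: [-1.1, -0.3, -0.0]
grip_force: 0.0
eef_pos: [0.5266, -0.0492, 0.0283]
force: [0.2, -0.0, 0.2]
grip_force: 0.0
eef_pos: [0.527, -0.0467, 0.0283]
force: [-1.1, -2.5, -0.1]
grip_force: 1.0
eef_pos: [0.5272, -0.0447, 0.0283]
force: [-1.2, -4.3, 0.6]
grip_force: 2.9
```

```bash
for k in 1; do python3 -m jog '{"dp":[[0,-0.06,0],[0,0,0]],"turn":[[0,0,0],[0,0,0]]}'; done|grep -E "pos|force:"
python3 -m jog '{"dp":[[0,-0.06,0],[0,0,0]],"turn":[[0,0,0],[0,0,0]]}'|grep -E "pos|force:"
python3 -m jog '{"dp":[[0,-0.06,0],[0,0,0]],"turn":[[0,0,0],[0,0,0]]}'|grep -E "pos|force:"
python3 -m jog '{"dp":[[0,-0.06,0],[0,0,0]],"turn":[[0,0,0],[0,0,0]]}'|grep -E "pos|force:"
python3 -m jog '{"dp":[[0,-0.06,0],[0,0,0]],"turn":[[0,0,0],[0,0,0]]}'|grep -E "time|pos|force:"
```

```text
eef_pos: [0.5276, -0.042, 0.0283]
force: [-1.1, -7.2, 0.8]
grip_force: 3.4
eef_pos: [0.528, -0.0394, 0.0283]
force: [-1.1, -7.3, -0.4]
grip_force: 4.0
eef_pos: [0.5285, -0.0357, 0.0283]
force: [-1.2, -5.6, -0.1]
grip_force: 2.8
eef_pos: [0.5289, -0.0325, 0.0283]
force: [-0.9, -4.2, 0.5]
grip_force: 2.5
time_s: 12.9
eef_pos: [0.5293, -0.0295, 0.0283]
force: [-0.4, -5.2, 1.3]
grip_force: 2.5
```

The front has wedged under the lip and slides at about 4–5 N. I go on.

```bash
python3 -m jog '{"dp":[[0,-0.06,0],[0,-0.06,0],[0,0,0]],"turn":[[0,0,0],[0,0,0],[0,0,0]]}'|grep -E "pos|force:"
python3 -m jog '{"dp":[[0,-0.06,0],[0,0,0]],"turn":[[0,0,0],[0,0,0]]}'|grep -E "pos|force:"
python3 -m jog '{"dp":[[0,-0.06,0],[0,0,0]],"turn":[[0,0,0],[0,0,0]]}'|grep -E "pos|force:"
python3 -m jog '{"dp":[[0,-0.06,0],[0,0,0]],"turn":[[0,0,0],[0,0,0]]}'|grep -E "pos|force:"
python3 -m jog '{"dp":[[0,-0.06,0],[0,0,0]],"turn":[[0,0,0],[0,0,0]]}'|grep -E "time|pos|force:"
```

```text
eef_pos: [0.5302, -0.0234, 0.0283]
force: [-0.6, -5.8, 0.0]
grip_force: 2.5
eef_pos: [0.5306, -0.0203, 0.0283]
force: [-1.1, -5.2, 0.7]
grip_force: 2.5
eef_pos: [0.531, -0.0173, 0.0283]
force: [-1.1, -4.9, 0.5]
grip_force: 2.4
eef_pos: [0.5315, -0.0143, 0.0282]
force: [-1.3, -5.3, -0.1]
grip_force: 2.4
time_s: 14.28
eef_pos: [0.5319, -0.0113, 0.0282]
force: [-1.6, -4.3, 0.8]
grip_force: 2.4
```

```bash
python3 - <<'E'
from h import *
im=bot.camera("side");cv2.imwrite("pics/i.png",cv2.resize(im[150:270,200:340],(700,600),interpolation=2))
E
```

```text
(no output)
```

View pics/i.png

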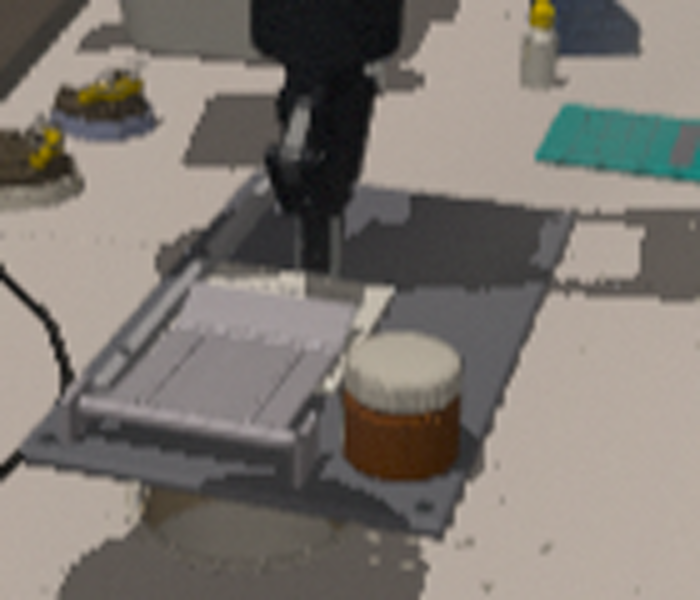

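The clip is lifted by the card, which is still flush with the fence; the fingertips (crop (318,265)) are well short of the nose. I continue.

```bash
python3 -m jog '{"dp":[[0,-0.06,0],[0,0,0]],"turn":[[0,0,0],[0,0,0]]}'|grep -E "pos|force:"
python3 -m jog '{"dp":[[0,-0.06,0],[0,0,0]],"turn":[[0,0,0],[0,0,0]]}'|grep -E "pos|force:"
python3 -m jog '{"dp":[[0,-0.06,0],[0,0,0]],"turn":[[0,0,0],[0,0,0]]}'|grep -E "pos|force:"
python3 -m jog '{"dp":[[0,-0.06,0],[0,0,0]],"turn":[[0,0,0],[0,0,0]]}'|grep -E "time|pos|force:"
```

```text
eef_pos: [0.5323, -0.0082, 0.0282]
force: [-0.6, -6.3, 0.5]
grip_force: 2.5
eef_pos: [0.5328, -0.0053, 0.0283]
force: [-1.6, -5.0, 0.3]
grip_force: 2.5
eef_pos: [0.5332, -0.0023, 0.0283]
force: [-1.1, -4.1, 1.3]
grip_force: 2.5
time_s: 15.32
eef_pos: [0.5336, 0.0007, 0.0283]
force: [-1.6, -4.3, 0.7]
grip_force: 2.5
```

```bash
python3 -m jog '{"dp":[[0,-0.06,0],[0,0,0]],"turn":[[0,0,0],[0,0,0]]}'|grep -E "pos|force:"
python3 -m jog '{"dp":[[0,-0.06,0],[0,0,0]],"turn":[[0,0,0],[0,0,0]]}'|grep -E "pos|force:"
python3 -m jog '{"dp":[[0,-0.06,0],[0,0,0]],"turn":[[0,0,0],[0,0,0]]}'|grep -E "time|pos|force:"
```

```text
eef_pos: [0.534, 0.0036, 0.0283]
force: [-2.1, -4.5, 1.1]
grip_force: 2.5
eef_pos: [0.5344, 0.0066, 0.0282]
force: [-0.3, -5.4, -0.5]
grip_force: 2.5
time_s: 16.08
eef_pos: [0.5348, 0.0096, 0.0282]
force: [-0.2, -5.4, 1.1]
grip_force: 2.5
```

```bash
python3 -m jog '{"dp":[[0,-0.06,0],[0,0,0]],"turn":[[0,0,0],[0,0,0]]}'|grep -E "pos|force:"
python3 -m jog '{"dp":[[0,-0.05,0],[0,0,0]],"turn":[[0,0,0],[0,0,0]]}'|grep -E "pos|force:"
python3 -m jog '{"dp":[[0,-0.05,0],[0,0,0]],"turn":[[0,0,0],[0,0,0]]}'|grep -E "time|pos|force:"
```

```text
eef_pos: [0.5353, 0.0124, 0.0283]
force: [-0.7, -5.1, 1.1]
grip_force: 2.8
eef_pos: [0.5356, 0.0147, 0.0283]
force: [-1.0, -5.0, 1.9]
grip_force: 3.0
time_s: 16.82
eef_pos: [0.5359, 0.0166, 0.0283]
force: [-0.4, -7.8, 1.4]
grip_force: 4.1
```

```bash
python3 -m jog '{"dp":[[0,-0.03,0],[0,0,0]],"turn":[[0,0,0],[0,0,0]]}'|grep -E "pos|force:"
python3 -m jog '{"dp":[[0,-0.03,0],[0,0,0]],"turn":[[0,0,0],[0,0,0]]}'|grep -E "time|pos|force:"
```

```text
eef_pos: [0.5359, 0.0168, 0.0282]
force: [-1.3, -12.6, 2.2]
grip_force: 6.4
time_s: 17.32
eef_pos: [0.536, 0.017, 0.0282]
force: [-1.8, -17.1, 2.0]
grip_force: 8.6
```

The stop is solid: the extra force began about 5–6 mm earlier, and it is now 17 N with no travel. I retreat straight back, then up.

```bash
python3 -m jog '{"dp":[[0,0.06,0],[0,0.06,0],[0,0.2,0],[0,0.4,0],[0,0.4,-0.2],[0,0.4,-0.5],[0,0.6,-0.7],[0,0.8,-0.8],[0,0.9,-0.8],[0,0.9,0],[0,0.9,0],[0,0.9,0],[0,0,0]],"turn":[[0,0,0],[0,0,0],[0,0,0],[0,0,0],[0,0,0],[0,0,0],[0,0,0],[0,0,0],[0,0,0],[0,0,0],[0,0,0],[0,0,0],[0,0,0]]}'; python3 - <<'E'
from h import *
im=[cv2.resize(bot.camera(n)[150:270,x:x+140],(400,343),interpolation=2) for n,x in(("side",200),("top",195))]
cv2.imwrite("pics/j.png",np.hstack(im))
E
```

```text
time_s: 18.95
eef_pos: [0.49, -0.3047, 0.1785]
orientation: [3.141, -0.001, -0.147]
force: [0.7, 0.9, -0.4]
gripper_width: -0.0002
grip_force: 0.0
```

View pics/j.png

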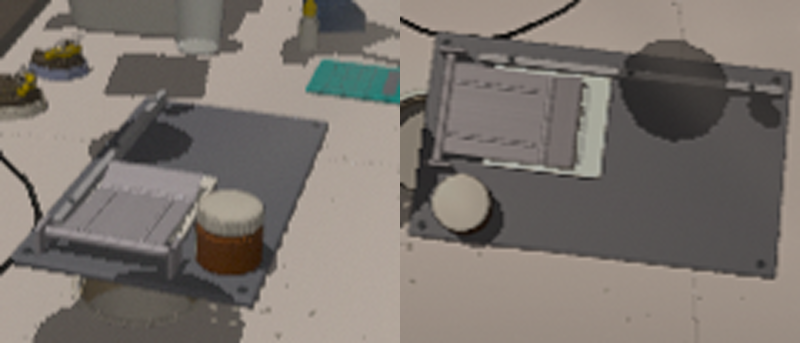

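The card is under the clip, parallel to and against the fence, with its rear edge at about top pixel (267,195). The jar and casts have not moved.

```bash
python3 -c "
from plant import bot
print(bot.job_done())"
```

```text
the job is handed in; nothing more can be done
None
```

The card was pushed flush to the fence, slid under the clip and pressed home against the solid end stop (17 N highest reading, about 19 s), the jar and casts look unmoved, and the job is handed in with no verdict shown.

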